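# Set a stop's gap with a feeler gauge

## Task

Take the thinnest feeler gauge, the one with the rounded blade end, from the rack and slide its blade under the raised foot of the gap fixture until the tip shows past the foot, then let go and leave it lying there. Press the foot's knob down until the foot nips the blade, take the grip again and draw the blade straight out against the light drag, so that the foot stays at that gap. Finish with this gauge lying the same way up, wholly on the cork mat, the other gauges still in the rack and nothing else disturbed.

Things in the scene. Friction and masses are not known exactly. Their poses are not given: they have to be found in the camera images.
- gauge: Feeler gauge to use: black grip block 70 long x 20 wide x 32 high and a steel blade 6 thick, 18 wide, far end rounded; about 0.09 kg. Origin: centre of the grip's underside; +x along the blade, +z up. Blade spans x = 35 to 115 mm and lies 22 to 28 mm above the underside, clear of the surface the grip stands on. Starts in any of the rack's three pockets.
- blade_tip (a point): The gauge's rounded blade end, at (115, 0, 25) mm in the gauge's frame; same axes as the gauge.
- grip_end (a point): Centre of the grip's rear face, at (-35, 0, 16) mm in the gauge's frame.
- gauge_b: A gauge like the first but with a square-ended blade 9 mm thick; it stays in the rack. Same frame.
- gauge_c: Another gauge, same as gauge_b; it stays in the rack.
- rack: Fixed grey rack, 146 mm wide (y), x = -53 to 68 mm, 46 mm high; origin on its underside. Pockets 26 mm wide at y = -48, 0, 48 mm, open on top, floor 8 mm up, hide the grips (origin at x = 20, top 6 mm below the rack's). Blades point to -x and stick out 42 mm past the front face, underside 30 mm above the table, free below: only there can a gauge be gripped. Lift 45 mm to clear.
- fixture: Fixed gap fixture; origin on the table below the foot's axis. Base plate 10 mm thick, x = -145 to 75, y = -35 to 35 mm. Column at x = 45 to 75 mm with an arm (76 to 92 mm high, 34 wide, reaching back to x = -16 mm) that guides the plunger. The blade goes in along +x; the grip then stands on the base plate on the -x side.
- anvil (a point): Centre of the steel anvil's top face (44 along x, 36 wide), below the foot, 31.5 mm above the table: 0.5 mm below the blade of a gauge whose grip stands on the base plate. Axes as the fixture.
- plunger (a joint): Height in m of the plunger's round foot (24 mm diameter) above the anvil, i.e. the gap; 0 = foot on the anvil, 0.030 fully up; starts between 0.0105 and 0.018. It slides up and down stiffly (about 4 N to press down, 7 N to lift) and stays where it is left. Nipped blade: 0.006.
- knob_top (a point): Centre of the top of the plunger's black knob (30 mm diameter, 18 mm high); the knob's top is 84 mm above the foot's underside.
- mat: Fixed cork mat 100 (x) x 210 (y) x 4 mm thick, origin on its underside. Nothing lies on it at the start.
- tube: Bystander: standing steel tube offcut, 40 diameter x 85 mm. Origin at the underside.
- cone: Bystander: aluminium centring cone, 44 diameter x 70 mm. Origin at the underside.
- plug_a: Bystander: grey stepped plug, 36 diameter x 34 mm. Origin at the underside.
- plug_b: Bystander: black stepped plug, 40 diameter x 40 mm. Origin at the underside.
- v_block: Bystander: steel slotted block 60 x 45 x 38 mm. Origin at the underside.
- bracket: Bystander: aluminium angle bracket 60 x 50 x 68 mm. Origin at the underside of its foot.
- caliper: Bystander: caliper lying flat, 170 x 70 x 10 mm. Origin under the middle of its beam.
Not all that is in view belongs to the job. What is shaped like the gauge but orange is not meant.

How it is judged:
On the way, in this order (a step that is already met when the one before it is completed fails the run):
1. the blade lies under the foot with its tip past the foot, the gauge let go (x of blade_tip in the frame of anvil above 0.01 m and y of blade_tip in the frame of anvil between -0.012 and 0.012 m and z of blade_tip in the frame of anvil between 0 and 0.012 m and angle between gauge's own z axis and vertical below 0.12 rad and value of joint plunger above 0.0085 m and contact force between gauge and the fingers below 0.1 N), for 0.2 s.
2. the foot is pressed down onto the blade lying under it (x of blade_tip in the frame of anvil above 0.01 m and y of blade_tip in the frame of anvil between -0.012 and 0.012 m and z of blade_tip in the frame of anvil between 0 and 0.012 m and angle between gauge's own z axis and vertical below 0.12 rad and value of joint plunger between 0.0048 and 0.0072 m and contact force between gauge and plunger above 1 N), for 0.2 s.
3. the gripped blade is drawn back under the foot with the foot dragging on it (y of blade_tip in the frame of anvil between -0.012 and 0.012 m and z of blade_tip in the frame of anvil between 0 and 0.012 m and value of joint plunger between 0.0048 and 0.0072 m and x of blade_tip in the frame of anvil between -0.012 and 0.006 m and contact force between gauge and plunger above 0.4 N and contact force between gauge and the fingers above 2 N), for 0.05 s.
At the end, for the whole second after the job is handed in: The foot stands 6 mm (4.8 to 7.2 mm) above the anvil, as left by the blade; the round-ended gauge lies at rest, grip underside down, with both ends on the cork mat; the other gauges are still in the rack and nothing else has been disturbed (30 mm) (value of joint plunger between 0.0048 and 0.0072 m and x of blade_tip in the frame of mat between -0.052 and 0.052 m and y of blade_tip in the frame of mat between -0.107 and 0.107 m and x of grip_end in the frame of mat between -0.052 and 0.052 m and y of grip_end in the frame of mat between -0.107 and 0.107 m and angle between gauge's own z axis and vertical below 0.12 rad and z of gauge in the frame of mat between 0.001 and 0.008 m and linear speed of gauge below 0.02 m/s and velocity of joint plunger below 0.005 m/s); the robot touches nothing.
It fails at once if another gauge is moved by more than 20 mm (distance of any of gauge_b, gauge_c from where it was at the start of the episode above 0.02 m).
It fails at once if a bystander is moved by more than 30 mm or knocked over (distance of any of tube, bracket, plug_b, plug_a, v_block, cone, caliper from where it was at the start of the episode above 0.03 m or angle between any of tube, bracket, plug_b, plug_a, v_block, cone, caliper's own z axis and vertical above 0.5 rad).
It also fails if it takes over 72 s, if anything falls off the work surface, if the arm or the gripper's body presses on something with over 40 N, if the wrist force passes 120 N, or if a joint passes its speed limit or range.

## Robot

A 7-joint arm with a two-finger parallel gripper is mounted at the origin on the work surface. World frame = base frame: x ahead of the robot, y to its left, z up, the work surface at z = 0. Lengths are in m, angles in rad, forces in N, time in s.
With the tool pointing down it reaches from about 0.425 to 0.925 m from the base axis. Payload 6.8 kg.
Tool frame: the origin (TCP) lies between the finger pads; the fingertips stand 22 mm ahead of it and the grasp point (between the pads) lies 3 mm ahead of it (bot.tip_reach is the distance from the TCP to the fingertips, in m); z points along the fingers, x is the direction in which the jaws open and shut, and the axes are right-handed (so a half turn about z gives the same grasp; the last joint's range is limited). The gripper opens to 85 mm and grips with 20 to 120 N. Pads are 22 mm wide; open, the fingers measure 114 mm over their backs; the gripper's body (76 mm by 85 mm) begins 54 mm behind the grasp point. The pads swing forward as they close: fully open they stand 13 mm farther back than shut.
Start: joints at [1.212, 0.477, 0.022, 1.555, -0.011, 1.109, -0.083], TCP at [0.168, -0.654, 0.253] pointing down, gripper open.
Joint ranges: [-2.96, 2.96], [-0.34, 2.1], [-1.41, 1.46], [0.24, 2.44], [-1.37, 4.51], [0.17, 1.92], [-2.96, 2.96]. Speed limits (rad/s): [2.39, 2.39, 3.14, 3.14, 3.14, 3.14, 3.14].

## Interface

Orientations are given as a unit quaternion [w, x, y, z].
In Python, from station import bot gives the robot as it stands.
- The arm moves only by the tool step_arm, never from a script. Its argument "targets" is a list of rows, each a list of 5 numbers: the shift along the tool's x, y, z in mm, then the turn about the tool's z in degrees, then the closure, from 0 (fully open) to 1 (shut). In form: [[dx, dy, dz, spin, jaw], ...]. A call has 1 to 20 rows; each row is the pose to reach, as a shift and turn from the pose commanded when the call began, along the tool's axes at that moment; what a row does not reach only later rows make up. A row lasts 1/12 s, in which the tool goes at most 41.7 mm and 7.16 degrees, less where a joint would pass 70% of its speed; a pose out of reach is approached as far as the arm can. A call with a gripper value outside its range is refused whole. The fingers move at their own pace and stop on an object; "newtons" is the grip in N (left out, the last holds). Time passes only in rows, so rows that repeat a pose let the fingers close. It gives the time, the measured TCP pose, the force and the opening at its end, in the units of the state.
- bot.get_obs(): the state, without advancing time (a new reading comes with each control period).
- bot.read_camera(name): name is "scene" or "top" or "wrist"; returns a dict with "frame" (420x560x3 uint8, red, green, blue), "z_map" (420x560 float32, m along the optical axis (not along the pixel's ray), 0 where there is no reading), "fov_y" (degrees; the focal length in pixels is half the picture's height over the tangent of half this angle, whatever the lens; pixels are square), "cx", "cy" (the principal point, pixels), "R" (3x3) and "t" (3): a world point X has camera coordinates R X + t. Camera axes: x right, y down, z forward; pixel columns grow to the right and rows downward; lengths in m; the calibration is good to about 2 mm. The wrist camera is an equidistant fisheye: a pixel r from the principal point sees the ray r / f radians off the axis. A picture is of the moment at which its call begins.
- bot.hand_in(): hands the job in, once; it reports no verdict.
The state is a dict: "t": time; "q": joint angles; "joint_vel": joint speeds; "joint_torque": joint torques, N m; "eef_pos": TCP position; "tool_rot": TCP orientation; "contact_force": force on the tool from outside, world axes, zero at the start; "torque": the same for the moment, N m; "gripper_width": opening from 0.0 (shut) to 1.0 (fully open).
Only numpy, scipy, OpenCV 4.12 (cv2) and the standard library are available. Lean on these libraries where they do the work, as an engineer would, in place of code of your own. Each camera call takes 0.05 s, during which the arm holds its last target.

## Working session

There is one attempt and no reset: what is moved stays moved. The work goes in short steps, Python scripts to look and compute and a tool call to move; the robot and the scene stay as the last step left them, time stands still between calls to the robot, and variables do not carry over. Pictures are saved under pics/ and viewed, and the job is handed in when it is done.

Besides the shell and the picture viewer there is one more tool, called after "Request:" as name([rows], argument=value, ...), one row to a line, values as JSON. step_arm: Moves the arm, as the interface text tells. Its arguments: {"type":"object","properties":{"targets":{"type":"array"},"newtons":{"type":"number"}},"required":["targets"]}

```bash
ls; mkdir -p pics; cat > h.py <<'E'
import numpy as np, cv2
from station import bot
def cam(n,save=None):
    c=bot.read_camera(n)
    if save: cv2.imwrite('pics/'+save,c['frame'][:,:,::-1])
    c['f']=210/np.tan(np.radians(c['fov_y']/2)); return c
def world(c,u,v,z=None):
    "pixel -> point by depth or by plane z"
    d=np.array([(u-c['cx'])/c['f'],(v-c['cy'])/c['f'],1.0])
    R,t=np.array(c['R']),np.array(c['t']); o=-R.T@t; w=R.T@d
    if z is None: return o+w*c['z_map'][int(v),int(u)]
    return o+w*(z-o[2])/w[2]
def cloud(c):
    H,W=c['z_map'].shape; u,v=np.meshgrid(np.arange(W),np.arange(H)); Z=c['z_map']
    P=np.stack([(u-c['cx'])/c['f']*Z,(v-c['cy'])/c['f']*Z,Z],-1)
    return (P-np.array(c['t']))@np.array(c['R'])
def proj(c,X):
    p=np.array(c['R'])@np.array(X)+np.array(c['t']); return c['cx']+c['f']*p[0]/p[2],c['cy']+c['f']*p[1]/p[2]
E
python3 - <<'E'
from h import *
for n in ('scene','top','wrist'):
    c=cam(n,n+'0.png'); print(n,c['fov_y'],c['cx'],c['cy'],-np.array(c['R']).T@c['t'])
print(bot.get_obs(),bot.tip_reach)
E
```

```text
pics
scene 56.0802282491187 283.54459827341765 210.37917950313266 [1.08449687 0.60800692 0.708032  ]
top 53.80175738749891 285.92201848934025 216.2576471372522 [0.36292725 0.07062998 1.35909107]
wrist 65.70646984690485 279.04144619219807 210.02307897063082 [ 0.24581013 -0.63261974  0.37352548]
{'t': 0.15, 'q': array([ 1.21187692,  0.47763929,  0.02235417,  1.55621116, -0.01148766,
        1.10930961, -0.0830873 ]), 'joint_vel': array([-9.84314915e-04, -3.55971362e-03,  8.98368900e-04, -7.67656690e-05,
       -5.42754290e-05,  4.28109127e-04, -4.58923196e-04]), 'joint_torque': array([ 2.70729186e-03, -5.96926332e+01,  1.61015041e+00, -2.81491238e+01,
        1.26663392e-02,  6.49432346e-03, -1.65307375e-05]), 'eef_pos': array([ 0.16741627, -0.65346908,  0.25253527]), 'tool_rot': array([-3.93851422e-04,  7.90008131e-01, -6.13095943e-01, -6.02167159e-04]), 'contact_force': array([-0.19735693,  0.7597154 , -0.53433071]), 'torque': array([-0.00852192, -0.09505792,  0.04180713]), 'gripper_width': 0.9989710632682058} 0.022
```

View pics/top0.png

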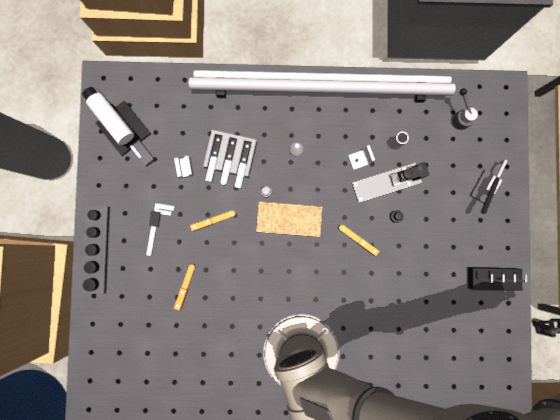

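View pics/scene0.png

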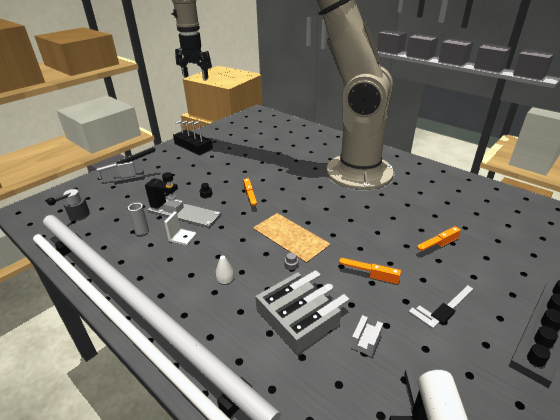

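View pics/wrist0.png

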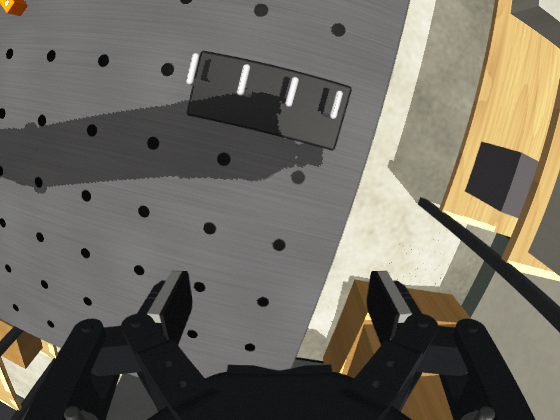

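The top view shows the rack near (230,157) with its blades pointing down, the fixture near (392,182) with the column at the upper right, and the mat at (290,220). The orange decoys are at (213,220), (185,287) and (360,240). The three candidates are the rack gauges, with tips near (211,180), (225,183) and (240,186). I'll enlarge them now.

```bash
python3 - <<'E'
from h import *
a=cam('top');b=cam('scene')
f=a['frame'][125:195,195:265,::-1]; g=b['frame'][260:360,250:360,::-1]; k=a['frame'][150:210,345:435,::-1]
k2=b['frame'][165:245,120:230,::-1]
A=cv2.resize(f,(390,300),interpolation=cv2.INTER_CUBIC);A=cv2.resize(f,(300,300),interpolation=cv2.INTER_CUBIC)
B=cv2.resize(g,(330,300),interpolation=cv2.INTER_CUBIC)
C=cv2.resize(k,(300,200),interpolation=cv2.INTER_CUBIC);C=cv2.copyMakeBorder(C,0,100,0,0,0)
D=cv2.resize(k2,(330,240),interpolation=cv2.INTER_CUBIC);D=cv2.copyMakeBorder(D,0,60,0,0,0)
cv2.imwrite('pics/crop1.png',np.vstack([np.hstack([A,B]),np.hstack([C,D])]))
P=cloud(a)
np.set_printoptions(precision=4,suppress=True)
# rack mask
def show(P,box,zlo,zhi,name):
    m=(P[...,0]>box[0])&(P[...,0]<box[1])&(P[...,1]>box[2])&(P[...,1]<box[3])&(P[...,2]>zlo)&(P[...,2]<zhi)
    r=cv2.minAreaRect((P[m][:,:2]*1000).astype(np.float32)); print(name,m.sum(),r, np.median(P[m][:,2]))
for n,u,v in (('rack',230,157),('fix',370,190),('mat',290,220),('tip',211,180),('tip',225,183),('tip',240,186),('table',300,250)): print(n,world(a,u,v))
E
```

```text
rack [0.623  0.2401 0.0409]
fix [ 0.5292 -0.2173  0.0115]
mat [0.4258 0.0432 0.0076]
tip [0.5481 0.2996 0.0367]
tip [0.539  0.2542 0.039 ]
tip [0.5305 0.2061 0.0371]
table [ 0.3284  0.0083 -0.0038]
```

View pics/crop1.png

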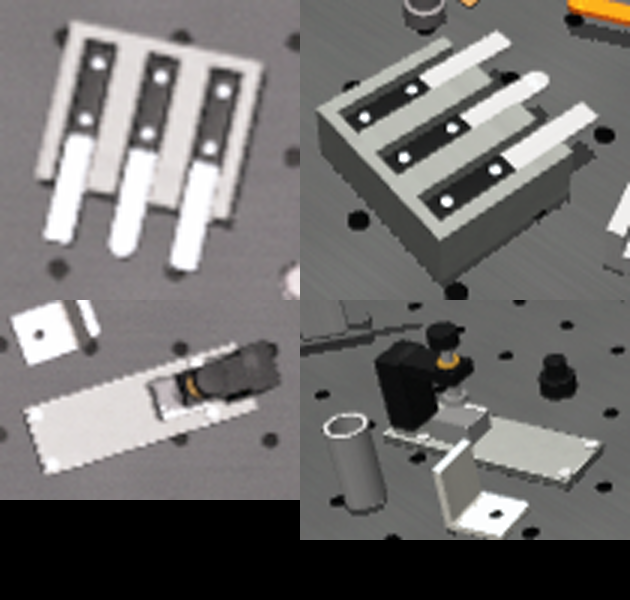

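Of the three rack gauges, the left tip (211,180) and right tip (240,186) are square. The middle one, at (225,183), is rounded in both views, so it's the target. Next I'll measure the poses.

```bash
cat > m.py <<'E'
from h import *
np.set_printoptions(precision=4,suppress=True)
def rect(c,mask,z,box,name,big=True):
    m=np.zeros_like(mask); u0,v0,u1,v1=box; m[v0:v1,u0:u1]=mask[v0:v1,u0:u1]
    cs,_=cv2.findContours(m.astype(np.uint8),cv2.RETR_EXTERNAL,cv2.CHAIN_APPROX_NONE)
    k=max(cs,key=cv2.contourArea)[:,0,:]
    X=np.array([world(c,u,v,z)[:2] for u,v in k])
    r=cv2.minAreaRect((X*1000).astype(np.float32)); print(name,len(k),r,'\n',cv2.boxPoints(r)); return X
E
python3 - <<'E'
from m import *
a=cam('top'); f=a['frame'].astype(int); hsv=cv2.cvtColor(a['frame'],cv2.COLOR_RGB2HSV)
V=hsv[...,2];S=hsv[...,1]
print(V[140,:][200:260]); print(V[182,200:250])
rect(a,(S>90)&(V>120),0.004,(250,195,330,245),'mat')
rect(a,(V>130)&(S<60),0.010,(345,160,425,205),'plate')
rect(a,(V>130)&(S<60),0.046,(195,125,262,173),'rack')
for bx in ((205,170,220,186),(220,173,233,188),(234,177,250,191)):
  rect(a,(V>200),0.036,bx,'blade')
E
```

```text
[126 130 130 128 131 129 128 128 131 195 224 226 205 136  55  66 148 241
 244 173  67 148 212 224 222 224 223 224 169  73  70  83  82  87  94  81
 107 195 226 226 226 225 226 200 171 168 190 204 207 216 219 223 227 224
 222 205 155 126 130 131]
[128 130 130 129 127 131 133 130 131 131 111  96 117 128 132 130 130 131
 131 130 182 250 254 254 254 254 219 117 131 128 132 131 132 129 132 206
 252 254 254 254 254 234 134 129 125 126 129 128 130 129]
mat 277 ((429.9402160644531, 46.685245513916016), (208.95582580566406, 99.60118865966797), 86.5147705078125) 
 [[373.8804 -54.572 ]
 [473.2974 -60.6269]
 [486.0001 147.9425]
 [386.5831 153.9974]]
plate 289 ((545.8014526367188, -285.56646728515625), (108.61991119384766, 241.4886016845703), 17.798648834228516) 
 [[ 457.1827 -187.2025]
 [ 530.9992 -417.1326]
 [ 634.4202 -383.9305]
 [ 560.6037 -154.0003]]
rack 291 ((649.573974609375, 246.5953369140625), (152.11337280273438, 211.08126831054688), 1.182310700416565) 
 [[571.3558 350.5442]
 [575.7112 139.5078]
 [727.7921 142.6465]
 [723.4368 353.6828]]
blade 30 ((564.035888671875, 306.22320556640625), (19.48609161376953, 37.52210235595703), 77.74369812011719) 
 [[543.6342 300.6849]
 [580.301  292.7195]
 [584.4376 311.7615]
 [547.7708 319.7269]]
blade 30 ((554.767578125, 258.7755126953125), (19.498634338378906, 39.03360366821289), 77.6264419555664) 
 [[533.615  253.4348]
 [571.7419 245.0705]
 [575.9202 264.1162]
 [537.7932 272.4805]]
blade 29 ((543.966796875, 212.265869140625), (20.155054092407227, 35.36614227294922), 80.17640686035156) 
 [[524.8236 205.3531]
 [559.6713 199.3191]
 [563.11   219.1786]
 [528.2623 225.2126]]
```

```bash
python3 - <<'E'
from m import *
a=cam('top'); hsv=cv2.cvtColor(a['frame'],cv2.COLOR_RGB2HSV)
V=hsv[...,2];S=hsv[...,1]
M=((V>165)&(S<60)).astype(np.uint8)
rect(a,M,0.010,(345,172,432,205),'plate')
rect(a,cv2.morphologyEx(((V>165)).astype(np.uint8),cv2.MORPH_CLOSE,np.ones((9,9))),0.046,(195,125,262,173),'rack')
# knob/foot blobs via height
P=cloud(a)
m=(P[...,2]>0.105)&(P[...,0]>.45)&(P[...,0]<.7)&(P[...,1]<-.2)&(P[...,1]>-.45)
v,u=np.nonzero(m); print(len(u),u.mean(),v.mean(),P[m].mean(0),np.median(P[m],0))
b=cam('scene');P=cloud(b)
m=(P[...,2]>0.105)&(P[...,0]>.45)&(P[...,0]<.7)&(P[...,1]<-.2)&(P[...,1]>-.45)
v,u=np.nonzero(m); print(len(u),u.mean(),v.mean(),np.median(P[m],0),P[m].max(0),P[m].min(0))
E
```

```text
plate 194 ((556.0473022460938, -272.8382263183594), (69.79961395263672, 220.14297485351562), 18.692354202270508) 
 [[ 487.7119 -179.7576]
 [ 558.2648 -388.2887]
 [ 624.3827 -365.9189]
 [ 553.8298 -157.3878]]
rack 162 ((628.6201782226562, 243.94046020507812), (147.2382049560547, 138.85195922851562), 78.55538177490234) 
 [[545.967  185.5607]
 [682.0582 158.0096]
 [711.2733 302.3203]
 [575.1821 329.8713]]
89 406.9325842696629 173.62921348314606 [ 0.5662 -0.3028  0.1298] [ 0.5655 -0.3024  0.1309]
95 167.10526315789474 176.96842105263158 [ 0.573  -0.2998  0.1272] [ 0.5837 -0.2881  0.1327] [ 0.5563 -0.3179  0.106 ]
```

```bash
cat > g.py <<'E'
from h import *
from scipy.spatial.transform import Rotation as Ro
np.set_printoptions(precision=2,suppress=True)
def delta(tgt,jaw_deg=None):
    "tgt: TCP xyz world; jaw_deg: world angle of jaw axis (mod 180)"
    o=bot.get_obs(); q=o['tool_rot']; R=Ro.from_quat([q[1],q[2],q[3],q[0]]).as_matrix()
    d=R.T@(np.array(tgt)-o['eef_pos'])*1000
    a=np.degrees(np.arctan2(R[1,0],R[0,0])); s=0
    if jaw_deg is not None: s=(a-jaw_deg+90)%180-90   # tool z down: spin +s lowers the world angle
    print('tgt',np.array(tgt)*1000,'shift mm',d,'spin',round(s,1),'| jaw now',round(a,1),'q7',round(o['q'][6],2),'w',round(o['gripper_width'],3),'t',round(o['t'],2),'tcp',np.array(o['eef_pos'])*1000,'F',o['contact_force'])
    return d
E
python3 - <<'E'
from g import *
delta([.55,-.25,.28],-71.3+90); delta([.60,0,.28],0);delta([.557,.258,.20],78)
E
```

```text
tgt [ 550. -250.  280.] shift mm [-296.27 -470.76  -26.77] spin 85.7 | jaw now -75.6 q7 -0.08 w 1.0 t 0.4 tcp [ 167.49 -653.83  253.19] F [ 0.03 -0.28 -0.98]
tgt [600.   0. 280.] shift mm [-526.04 -581.24  -26.72] spin -75.6 | jaw now -75.6 q7 -0.08 w 1.0 t 0.4 tcp [ 167.49 -653.83  253.19] F [ 0.03 -0.28 -0.98]
tgt [557. 258. 200.] shift mm [-786.63 -603.62   53.34] spin 26.4 | jaw now -75.6 q7 -0.08 w 1.0 t 0.4 tcp [ 167.49 -653.83  253.19] F [ 0.03 -0.28 -0.98]
```

Request:
step_arm([
  [-60,-95,-27,0,0],
  [-120,-190,-27,0,0],
  [-180,-285,-27,5,0],
  [-240,-380,-27,10,0],
  [-296,-471,-27,15,0],
  [-296,-471,-27,20,0],
  [-296,-471,-27,26,0],
  [-296,-471,-27,26,0],
  [-296,-471,-27,26,0],
  [-296,-471,-27,26,0],
  [-296,-471,-27,26,0],
  [-296,-471,-27,26,0],
  [-296,-471,-27,26,0],
  [-296,-471,-27,26,0],
  [-296,-471,-27,26,0],
  [-296,-471,-27,26,0],
  [-296,-471,-27,26,0],
], newtons=40)

```text
t: 1.82
eef_pos: [0.5494, -0.2515, 0.2802]
tool_rot: [-0.001, -0.631, 0.776, -0.0]
contact_force: [0.0, -0.6, -0.7]
gripper_width: 0.997
```

```bash
python3 - <<'E'
from g import *
cam('wrist','w1.png')
delta([.60,0,.28],78);delta([.557,.258,.20],78)
E
```

```text
tgt [600.   0. 280.] shift mm [-257.09    1.71   -0.02] spin 0.2 | jaw now -101.8 q7 -1.49 w 1.004 t 1.87 tcp [ 549.18 -252.03  280.22] F [-0.24 -0.65 -0.45]
tgt [557. 258. 200.] shift mm [-500.95   96.44   79.81] spin 0.2 | jaw now -101.8 q7 -1.49 w 1.004 t 1.87 tcp [ 549.18 -252.03  280.22] F [-0.24 -0.65 -0.45]
```

View pics/w1.png

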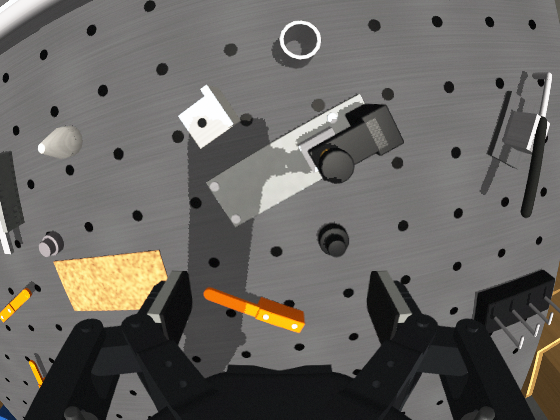

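Request:
step_arm([
  [-40,2,0,0,0],
  [-80,2,0,0,0],
  [-120,2,0,0,0],
  [-160,2,0,0,0],
  [-200,2,0,0,0.3],
  [-240,2,0,0,0.6],
  [-280,12,0,0,0.65],
  [-320,22,0,0,0.65],
  [-360,37,0,0,0.65],
  [-400,52,0,0,0.65],
  [-440,67,20,0,0.65],
  [-475,82,40,0,0.65],
  [-501,96,60,0,0.65],
  [-501,96,80,0,0.65],
  [-501,96,80,0,0.65],
  [-501,96,80,0,0.65],
  [-501,96,80,0,0.65],
  [-501,96,80,0,0.65],
])

```text
t: 3.37
eef_pos: [0.5592, 0.2579, 0.202]
tool_rot: [0.001, -0.63, 0.776, -0.001]
contact_force: [-0.0, -1.1, -0.6]
gripper_width: 0.348
```

```bash
python3 - <<'E'
from g import *
c=cam('wrist','w2.png'); cam('top','t2.png')
R=np.array(c['R']);t=np.array(c['t'])
# undistorted fisheye ray casting
np.savez('w2.npz',**{k:c[k] for k in ('frame','z_map','cx','cy','f','R','t')})
print(c['f'],c['fov_y'])
delta([.557,.258,.06],78)
E
```

```text
325.19226210127806 65.70646984690485
tgt [557. 258.  60.] shift mm [  1.03   1.86 141.82] spin 0.2 | jaw now -101.8 q7 -2.45 w 0.351 t 3.47 tcp [558.68 258.55 201.82] F [-0.58 -0.27  0.09]
```

View pics/w2.png

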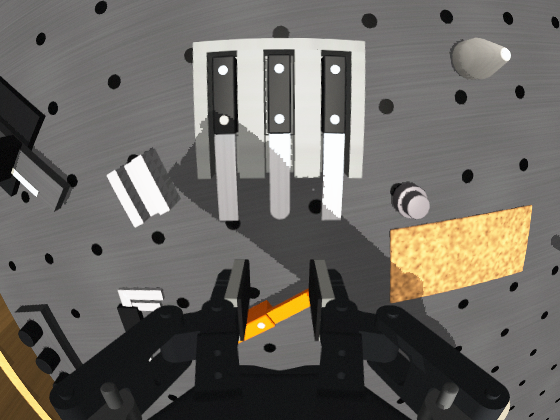

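The wrist view shows the middle blade with its round tip at (280,219), square-ended neighbours at (228,219) and (332,219), and the jaw axis square to the blades. I'll measure the tip and direction with the fisheye model.

```bash
cat >> h.py <<'E'
def fish(c,u,v,z):
    x,y=u-c['cx'],v-c['cy']; r=np.hypot(x,y); th=r/c['f']; s=np.sin(th)/max(r,1e-9)
    # focal as stated: half height over tan of half the angle
    d=np.array([x*s,y*s,np.cos(th)]); R=np.array(c['R']); o=-R.T@np.array(c['t']); w=R.T@d
    return o+w*(z-o[2])/w[2]
E
python3 - <<'E'
from g import *
c=dict(np.load('w2.npz')); f=c['frame']
g=cv2.cvtColor(f,cv2.COLOR_RGB2GRAY)
print(g[190,255:305]); print(g[205:230,280])
for n,u,v,z in (('tip',280,219,.036),('blade mid L',270.5,190,.036),('R',289.5,190,.036),('L root',269.5,150,.036),('rackTL',193,40,.046),('TR',366,42,.046),('BL',197,177,.046),('BR',362,179,.046),('Ltip',228.5,219,.039),('Rtip',332,218,.039)):
    print(n,fish(c,u,v,z)*1000)
E
```

```text
[ 66  68  65  67  69  68  67  66  68  67  66  68  67  67  95 155 185 186
 185 185 186 185 183 181 180 185 186 186 187 183 183 181 183 185 151  84
  69  66  65  66  67  66  67  65  66  68  66  67  66  69]
[182 180 179 181 180 181 181 180 181 181 182 181 179 160 110  68  70  72
  69  69  71  70  71  71  70]
tip [534.8  262.63  36.  ]
blade mid L [564.21 265.36  36.  ]
R [560.65 248.35  36.  ]
L root [600.43 258.42  36.  ]
rackTL [711.24 301.25  46.  ]
TR [679.27 157.69  46.  ]
BL [592.38 326.19  46.  ]
BR [560.41 182.48  46.  ]
Ltip [545.72 309.75  39.  ]
Rtip [526.79 214.45  39.  ]
```

```bash
python3 - <<'E'
from g import *
delta([.5563,.2581,.035],78.2)
E
```

```text
tgt [556.3 258.1  35. ] shift mm [  1.1    2.62 166.82] spin 0.0 | jaw now -101.8 q7 -2.45 w 0.351 t 3.47 tcp [558.68 258.55 201.82] F [-0.58 -0.27  0.09]
```

Request:
step_arm([
  [1,2.5,30,0,0.65],
  [1,2.5,60,0,0.65],
  [1,2.5,90,0,0.65],
  [1,2.5,115,0,0.65],
  [1,2.5,135,0,0.65],
  [1,2.5,150,0,0.65],
  [1,2.5,160,0,0.65],
  [1,2.5,167,0,0.65],
  [1,2.5,167,0,0.65],
  [1,2.5,167,0,0.65],
  [1,2.5,167,0,0.65],
])

```text
t: 4.38
eef_pos: [0.5555, 0.2597, 0.0345]
tool_rot: [0.001, -0.632, 0.775, -0.0]
contact_force: [-0.1, -0.6, -0.2]
gripper_width: 0.351
```

```bash
python3 - <<'E'
from g import *
c=cam('wrist','w3.png'); delta([.5563,.2581,.035],78.2)
E
```

```text
tgt [556.3 258.1  35. ] shift mm [ 1.4  -1.15 -0.49] spin 0.2 | jaw now -101.6 q7 -2.53 w 0.351 t 4.43 tcp [555.46 259.71  34.51] F [-0.62 -0.05  0.78]
```

View pics/w3.png

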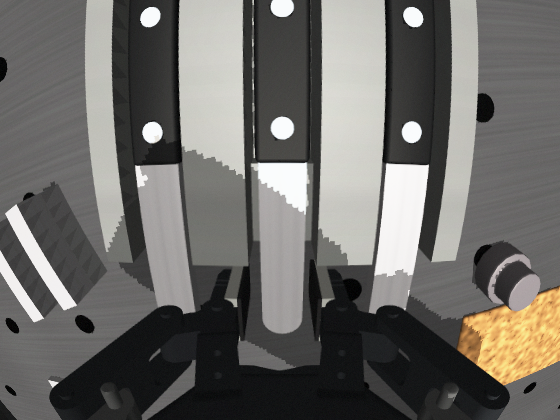

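The blade, at columns 260–305, sits centred between the pads at columns 245 and 315. Closing now.

Request:
step_arm([
  [1,-1,0,0,0.65],
  [1,-1,0,0,0.9],
  [1,-1,0,0,0.9],
  [1,-1,0,0,0.9],
  [1,-1,0,0,0.9],
  [1,-1,0,0,0.9],
], newtons=80)

```text
t: 4.93
eef_pos: [0.5559, 0.2581, 0.0336]
tool_rot: [0.0, -0.632, 0.775, -0.0]
contact_force: [1.3, -0.3, 1.5]
gripper_width: 0.188
```

Request:
step_arm([
  [0,0,-4,0,0.9],
  [0,0,-8,0,0.9],
  [0,0,-14,0,0.9],
  [0,0,-20,0,0.9],
  [0,0,-30,0,0.9],
  [0,0,-40,0,0.9],
  [0,0,-50,0,0.9],
  [0,0,-65,0,0.9],
  [0,0,-80,0,0.9],
  [0,0,-80,0,0.9],
  [0,0,-80,0,0.9],
])

```text
t: 5.85
eef_pos: [0.5561, 0.2585, 0.1146]
tool_rot: [0.001, -0.632, 0.775, -0.0]
contact_force: [-0.2, -0.2, -1.3]
gripper_width: 0.192
```

```bash
python3 - <<'E'
from g import *
c=cam('wrist','w4.png');cam('scene','s4.png'); delta([.5563,.2581,.035],78.2)
E
```

```text
tgt [556.3 258.1  35. ] shift mm [-0.58 -1.19 77.86] spin 0.2 | jaw now -101.6 q7 -2.49 w 0.189 t 5.95 tcp [555.06 257.81 112.86] F [-1.43  0.39 -1.91]
```

View pics/w4.png

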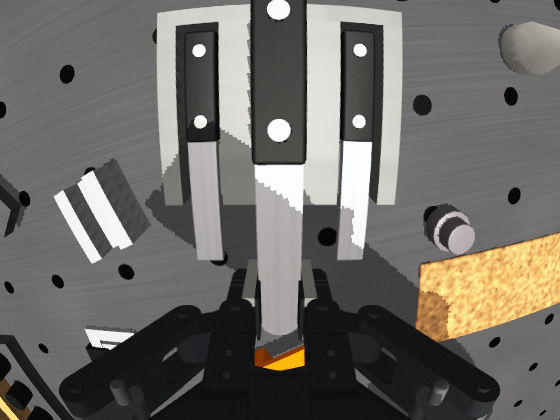

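View pics/s4.png

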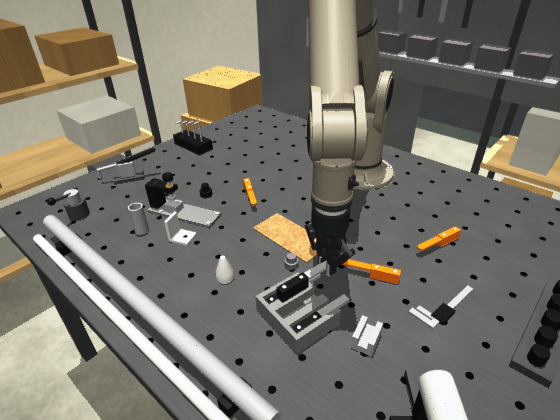

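```bash
python3 - <<'E'
from g import *
delta([.452,-.009,.11]); delta([.452,-.009,.0305],-3.5)
E
```

```text
tgt [452.  -9. 110.] shift mm [282.11  47.14   3.06] spin 0 | jaw now -101.6 q7 -2.49 w 0.189 t 5.95 tcp [555.06 257.81 112.86] F [-1.43  0.39 -1.91]
tgt [452.   -9.   30.5] shift mm [282.06  47.1   82.56] spin 81.9 | jaw now -101.6 q7 -2.49 w 0.189 t 5.95 tcp [555.06 257.81 112.86] F [-1.43  0.39 -1.91]
```

Request:
step_arm([
  [15,2,0,-5,0.9],
  [32,5,0,-10,0.9],
  [50,8,0,-16,0.9],
  [68,11,0,-22,0.9],
  [86,14,0,-28,0.9],
  [104,17,0,-34,0.9],
  [122,20,0,-40,0.9],
  [140,23,0,-46,0.9],
  [158,26,0,-52,0.9],
  [176,29,0,-58,0.9],
  [194,32,0,-64,0.9],
  [212,35,0,-70,0.9],
  [230,38,0,-76,0.9],
  [248,41,0,-82,0.9],
  [262,44,0,-88,0.9],
  [274,46,0,-94,0.9],
  [282,47,0,-98,0.9],
  [282,47,0,-98,0.9],
  [282,47,0,-98,0.9],
  [282,47,0,-98,0.9],
])

```text
t: 7.62
eef_pos: [0.4527, -0.008, 0.1131]
tool_rot: [-0.0, 0.999, -0.033, -0.0]
contact_force: [0.6, 0.4, -0.8]
gripper_width: 0.189
```

```bash
python3 - <<'E'
from g import *
c=cam('wrist','w5.png');delta([.452,-.009,.0305],-3.5)
E
```

```text
tgt [452.   -9.   30.5] shift mm [-0.73  1.31 82.7 ] spin -0.2 | jaw now -3.7 q7 -0.57 w 0.189 t 7.67 tcp [452.8   -7.79 113.2 ] F [ 0.44  0.22 -1.37]
```

View pics/w5.png

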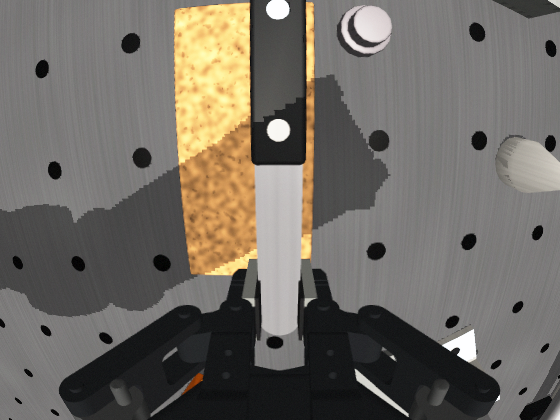

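Request:
step_arm([
  [-0.5,1,20,0,0.9],
  [-0.5,1,40,0,0.9],
  [-0.5,1,55,0,0.9],
  [-0.5,1,65,0,0.9],
  [-0.5,1,72,0,0.9],
  [-0.5,1,77,0,0.9],
  [-0.5,1,80,0,0.9],
  [-0.5,1,82,0,0.9],
  [-0.5,1,82,0,0.9],
  [-0.5,1,82,0,0.9],
])

```text
t: 8.5
eef_pos: [0.4523, -0.0095, 0.0317]
tool_rot: [0.0, 0.999, -0.032, 0.0]
contact_force: [0.2, 0.1, -1.4]
gripper_width: 0.191
```

```bash
python3 - <<'E'
from g import *
c=cam('wrist','w6.png');delta([.452,-.009,.0305],-3.5)
print(fish(c,281,165,.03)*1000)
E
```

```text
tgt [452.   -9.   30.5] shift mm [-0.39 -0.58  1.24] spin -0.1 | jaw now -3.6 q7 -0.72 w 0.189 t 8.55 tcp [452.35  -9.61  31.74] F [-0.17 -0.48 -1.34]
[455.19  50.1   30.  ]
```

View pics/w6.png

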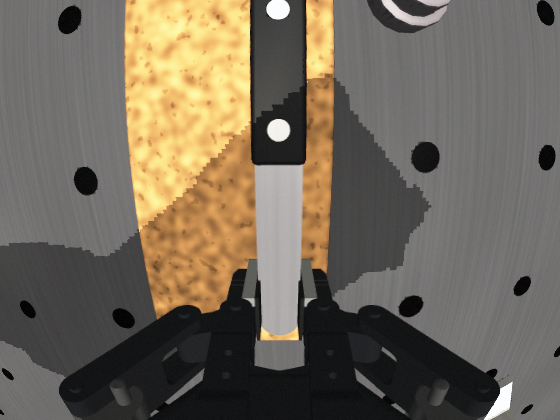

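Request:
step_arm([
  [0,0,1,0,0.9],
  [0,0,2,0,0.9],
  [0,0,2,0,0.9],
  [0,0,2,0,0.7],
  [0,0,2,0,0.6],
  [0,0,2,0,0.6],
  [0,0,2,0,0.6],
  [0,0,-20,0,0.5],
  [0,0,-50,0,0.5],
  [0,0,-80,0,0.5],
  [0,0,-100,0,0.5],
  [0,-20,-120,0,0.5],
  [0,-40,-130,0,0.5],
  [0,-40,-130,0,0.5],
  [0,-40,-130,0,0.5],
])

```text
t: 9.8
eef_pos: [0.4548, 0.0313, 0.1619]
tool_rot: [0.0, 1.0, -0.031, 0.001]
contact_force: [-0.7, -0.0, 0.7]
gripper_width: 0.502
```

```bash
python3 - <<'E'
from g import *
c=cam('wrist','w7.png');delta([.457,.085,.10],-3.5)
np.savez('w7.npz',**{k:c[k] for k in ('frame','z_map','cx','cy','f','R','t')})
E
```

```text
tgt [457.  85. 100.] shift mm [ -0.69 -54.9   61.12] spin -0.1 | jaw now -3.6 q7 -0.57 w 0.498 t 9.85 tcp [454.26  30.2  161.15] F [-0.84 -0.37 -0.16]
```

View pics/w7.png

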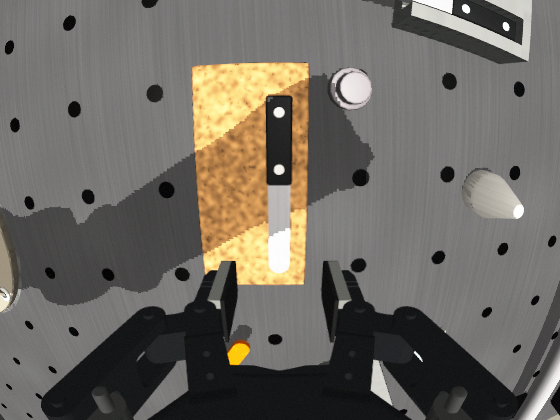

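```bash
python3 - <<'E'
from g import *
c=dict(np.load('w7.npz'))
for n,u,v,z in (('rear',279.5,96.5,.036),('front',279.5,185,.036),('tip',279.5,272.5,.032),('L',266,140,.036),('R',292.5,140,.036),('plug near',332,95,.035)): print(n,fish(c,u,v,z)*1000)
E
```

```text
rear [459.21 119.92  36.  ]
front [455.02  51.51  36.  ]
tip [450.14 -28.61  32.  ]
L [446.96  87.48  36.  ]
R [467.03  86.24  36.  ]
plug near [498.83 119.42  35.  ]
```

```bash
python3 - <<'E'
from g import *
delta([.4568,.0807,.030],-3.5)
E
```

```text
tgt [456.8  80.7  30. ] shift mm [ -0.61 -50.63 131.12] spin -0.1 | jaw now -3.6 q7 -0.57 w 0.498 t 9.85 tcp [454.26  30.2  161.15] F [-0.84 -0.37 -0.16]
```

Request:
step_arm([
  [-0.5,-25,20,0,0.6],
  [-0.5,-50.5,40,0,0.6],
  [-0.5,-50.5,60,0,0.6],
  [-0.5,-50.5,85,0,0.6],
  [-0.5,-50.5,105,0,0.6],
  [-0.5,-50.5,120,0,0.6],
  [-0.5,-50.5,127,0,0.6],
  [-0.5,-50.5,131,0,0.6],
  [-0.5,-50.5,131,0,0.6],
  [-0.5,-50.5,131,0,0.6],
  [-0.5,-50.5,131,0,0.9],
  [-0.5,-50.5,131,0,0.9],
  [-0.5,-50.5,131,0,0.9],
  [-0.5,-50.5,131,0,0.9],
  [-0.5,-50.5,131,0,0.9],
], newtons=50)

```text
t: 11.1
eef_pos: [0.458, 0.0808, 0.0312]
tool_rot: [0.0, 0.999, -0.032, 0.001]
contact_force: [-1.1, 0.5, 6.6]
gripper_width: 0.229
```

```bash
python3 - <<'E'
from g import *
c=cam('wrist','w8.png');delta([.457,.085,.10],-3.5)
E
```

```text
tgt [457.  85. 100.] shift mm [ -1.14  -4.08 -68.8 ] spin -0.1 | jaw now -3.6 q7 -0.93 w 0.22 t 11.15 tcp [458.01  80.85  31.2 ] F [-0.86 -1.14  7.24]
```

View pics/w8.png

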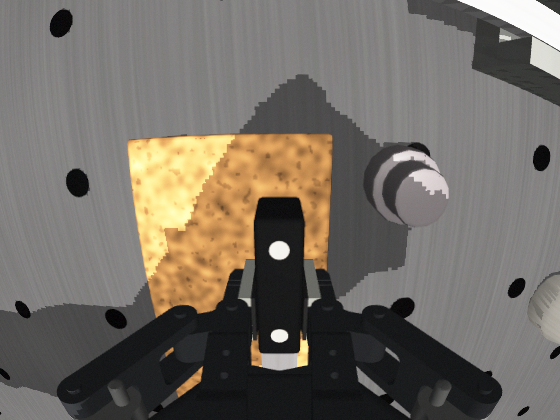

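```bash
python3 - <<'E'
from g import *
delta([.5217,-.1715,.14],18.7)
E
```

```text
tgt [ 521.7 -171.5  140. ] shift mm [  79.8   247.79 -108.66] spin -22.3 | jaw now -3.6 q7 -0.93 w 0.22 t 11.15 tcp [458.01  80.85  31.2 ] F [-0.86 -1.14  7.24]
```

Request:
step_arm([
  [0,0,-10,0,0.9],
  [0,0,-30,0,0.9],
  [0,0,-55,0,0.9],
  [0,0,-80,0,0.9],
  [5,15,-100,0,0.9],
  [13,40,-109,-2,0.9],
  [23,70,-109,-5,0.9],
  [32,100,-109,-8,0.9],
  [42,130,-109,-11,0.9],
  [52,160,-109,-14,0.9],
  [60,185,-109,-17,0.9],
  [67,210,-109,-20,0.9],
  [75,232,-109,-22.3,0.9],
  [80,248,-109,-22.3,0.9],
  [80,248,-109,-22.3,0.9],
  [80,248,-109,-22.3,0.9],
  [80,248,-109,-22.3,0.9],
])

```text
t: 12.57
eef_pos: [0.521, -0.1709, 0.1397]
tool_rot: [-0.0, 0.987, 0.162, -0.0]
contact_force: [-0.7, 0.8, -1.1]
gripper_width: 0.223
```

```bash
python3 - <<'E'
from g import *
c=cam('wrist','w9.png');cam('top','t9.png');cam('scene','s9.png');delta([.5217,-.1715,.08],18.7)
np.savez('w9.npz',**{k:c[k] for k in ('frame','z_map','cx','cy','f','R','t')})
a=cv2.imread('pics/t9.png')[140:220,340:440];b=cv2.imread('pics/s9.png')[140:240,110:250]
cv2.imwrite('pics/c9.png',np.vstack([cv2.resize(a,(375,300),interpolation=cv2.INTER_CUBIC),cv2.resize(b,(375,268),interpolation=cv2.INTER_CUBIC)]))
E
```

```text
tgt [ 521.7 -171.5   80. ] shift mm [ 0.16  1.13 59.59] spin 0.1 | jaw now 18.8 q7 0.12 w 0.223 t 12.72 tcp [ 521.18 -170.49  139.59] F [ 0.33 -0.07 -1.65]
```

View pics/w9.png

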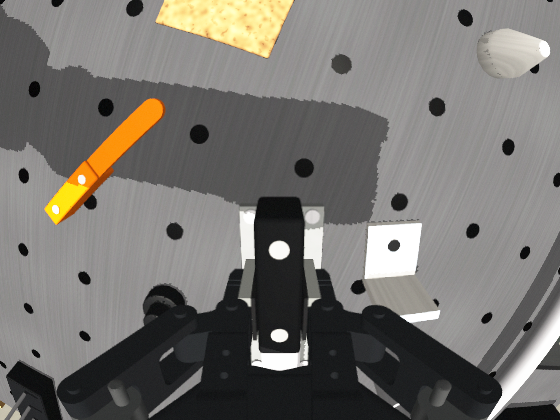

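View pics/c9.png

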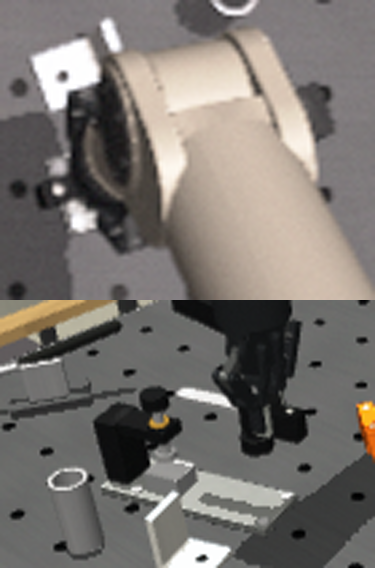

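```bash
python3 - <<'E'
from g import *
c=dict(np.load('w9.npz'))
O=np.array([.5672,-.3060]);th=np.radians(-71.3);x=np.array([np.cos(th),np.sin(th)]);y=np.array([-x[1],x[0]])
for n,u,v,z in (('endL',240,207,.01),('endR',325,206,.01),('L2',246,255,.01),('R2',319,255,.01),('brk near',366,275,.0),('brk top',372,285,.068),('griprear',279.5,198,.1397-.027+.032+.0)):
    X=fish(c,u,v,z); d=X[:2]-O; print(n,X*1000,'fix',d@x*1000,d@y*1000)
cv2.imwrite('pics/w9c.png',cv2.resize(c['frame'][190:300,220:340,::-1],(720,660),interpolation=cv2.INTER_CUBIC))
T=bot.get_obs()['eef_pos'][:2]-O;print('tcp fix',T@x*1000,T@y*1000)
E
```

```text
endL [ 489.08 -180.02   10.  ] fix -144.37414994103833 -33.60127813530839
endR [ 554.49 -157.     10.  ] fix -145.21225436842553 35.734329807921576
L2 [ 506.19 -220.2    10.  ] fix -100.82601808344191 -30.280861541301125
R2 [ 565.93 -200.09   10.  ] fix -100.72620235515295 32.75403340238616
brk near [ 619.85 -210.58    0.  ] fix -73.50549898855677 80.46095076694253
brk top [ 594.72 -186.02   68.  ] fix -104.82526403315283 64.53210272868026
griprear [ 504.07 -124.75  144.7 ] fix -191.9265562903909 -1.6837705064072803
tcp fix -143.1139620917865 -0.14006643350720793
```

View pics/w9c.png

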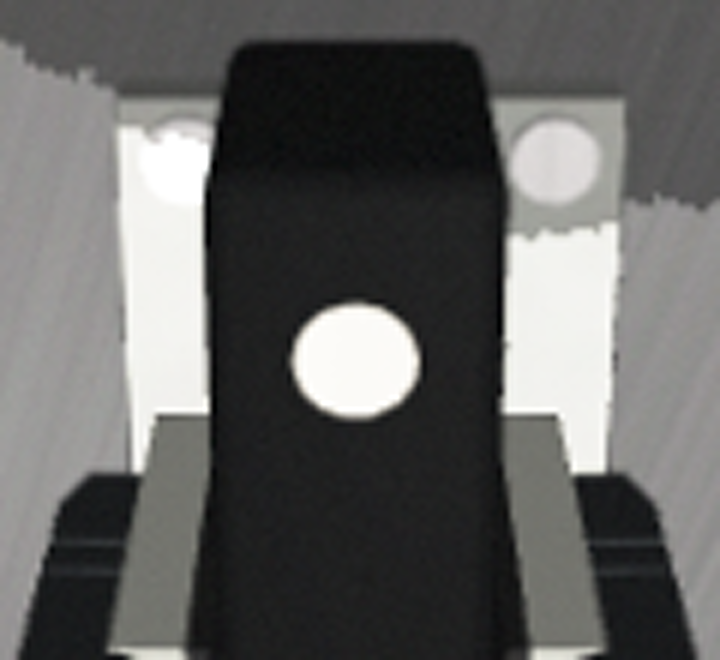

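Request:
step_arm([
  [0.7,0,20,0,0.9],
  [0.7,0,45,0,0.9],
  [0.7,0,65,0,0.9],
  [0.7,0,80,0,0.9],
  [0.7,0,90,0,0.9],
  [0.7,0,97,0,0.9],
  [0.7,0,97,0,0.9],
  [0.7,0,97,0,0.9],
  [0.7,0,97,0,0.9],
])

```text
t: 13.47
eef_pos: [0.5228, -0.1716, 0.0432]
tool_rot: [0.0, 0.987, 0.162, 0.001]
contact_force: [-0.0, -0.4, -1.5]
gripper_width: 0.223
```

Request:
step_arm([
  [0,0,1,0,0.9],
  [0,0,2,0,0.9],
  [0,0,3,0,0.9],
  [0,0,3,0,0.9],
  [0,0,3,0,0.9],
])

```text
t: 13.88
eef_pos: [0.522, -0.1716, 0.0394]
tool_rot: [0.0, 0.987, 0.162, 0.0]
contact_force: [-0.4, -0.2, -2.1]
gripper_width: 0.228
```

```bash
python3 - <<'E'
from g import *
c=cam('scene','s10.png');c2=cam('wrist','w10.png');delta([.5217,-.1715,.037],18.7)
b=cv2.imread('pics/s10.png')[140:240,110:250]
cv2.imwrite('pics/c10.png',cv2.resize(b,(784,560),interpolation=cv2.INTER_CUBIC))
E
```

```text
tgt [ 521.7 -171.5   37. ] shift mm [-0.32 -0.2   2.37] spin -0.0 | jaw now 18.7 q7 -0.0 w 0.229 t 13.98 tcp [ 522.07 -171.59   39.37] F [-0.64  0.12 -1.31]
```

View pics/c10.png

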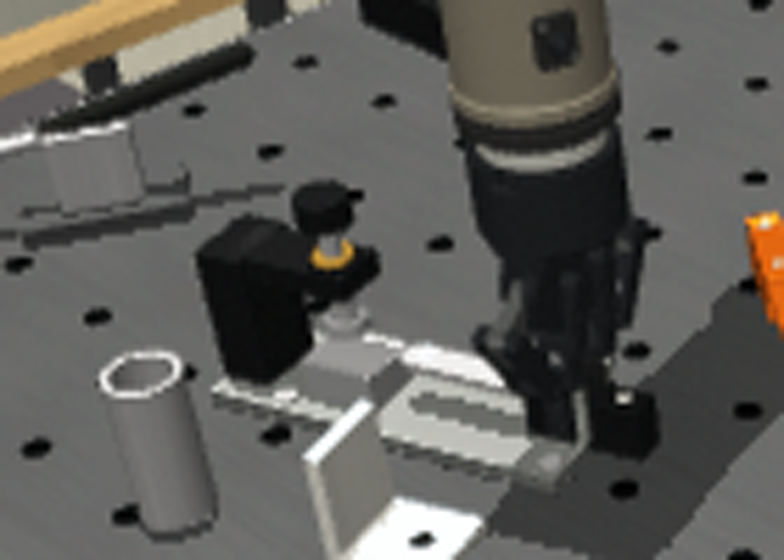

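The blade is level behind the anvil, with its tip at about crop (395,355), and lined up with the foot. Next I'll feel for the plate.

Request:
step_arm([
  [0,0,0.7,0,0.9],
  [0,0,1.4,0,0.9],
  [0,0,1.4,0,0.9],
])

```text
t: 14.23
eef_pos: [0.5219, -0.1716, 0.0378]
tool_rot: [-0.0, 0.987, 0.162, -0.0]
contact_force: [0.6, -0.7, -0.9]
gripper_width: 0.22
```

Request:
step_arm([
  [0,0,0.5,0,0.9],
  [0,0,1,0,0.9],
  [0,0,1,0,0.9],
])

```text
t: 14.48
eef_pos: [0.5221, -0.1715, 0.0373]
tool_rot: [0.0, 0.987, 0.162, -0.0]
contact_force: [-1.7, 0.7, 3.8]
gripper_width: 0.226
```

Request:
step_arm([
  [0,0,0.5,0,0.9],
  [0,0,1,0,0.9],
  [0,0,1,0,0.9],
])

```text
t: 14.73
eef_pos: [0.522, -0.1715, 0.0372]
tool_rot: [0.001, 0.987, 0.162, -0.0]
contact_force: [-6.5, -0.2, 14.9]
gripper_width: 0.223
```

Request:
step_arm([
  [0,0,-1,0,0.9],
  [0,0,-2.3,0,0.9],
  [0,0,-2.3,0,0.9],
  [0,4,-2.3,0,0.9],
  [0,8,-2.3,0,0.9],
  [0,12,-2.3,0,0.9],
  [0,16,-2.3,0,0.9],
  [0,16,-2.3,0,0.9],
])

```text
t: 15.4
eef_pos: [0.5274, -0.1881, 0.038]
tool_rot: [0.0, 0.987, 0.161, 0.0]
contact_force: [0.2, 0.6, -1.0]
gripper_width: 0.226
```

```bash
python3 - <<'E'
from g import *
c=cam('scene','s11.png');delta([.5217,-.1715,.037],18.7)
b=cv2.imread('pics/s11.png')[160:230,140:230]
cv2.imwrite('pics/c11.png',cv2.resize(b,(720,560),interpolation=cv2.INTER_CUBIC))
O=np.array([.5672,-.3060]);th=np.radians(-71.3);x=np.array([np.cos(th),np.sin(th)]);y=np.array([-x[1],x[0]])
T=bot.get_obs()['eef_pos'][:2]-O;print('tcp fix',T@x*1000,T@y*1000)
for X in ([-.016,0,.0375],[.012,0,.0375],[0,0,.0315]): print(proj(c,list(O+X[0]*x+X[1]*y)+[X[2]]))
E
```

```text
tgt [ 521.7 -171.5   37. ] shift mm [ -0.15 -16.95   1.06] spin -0.1 | jaw now 18.6 q7 0.03 w 0.22 t 15.45 tcp [ 527.24 -187.52   38.06] F [-0.88 -0.44 -0.56]
tcp fix -125.03870346014237 0.14026475435816543
(np.float64(177.34573782377421), np.float64(201.63863721509279))
(np.float64(169.66013946235302), np.float64(199.75512896062347))
(np.float64(173.29124141254687), np.float64(202.18443255194893))
```

View pics/c11.png

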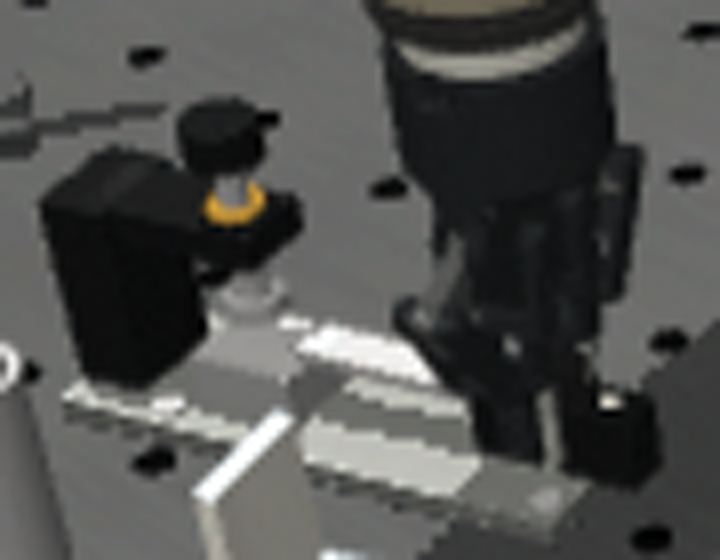

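Request:
step_arm([
  [0,3,0,0,0.9],
  [0,6,0,0,0.9],
  [0,9,0,0,0.9],
  [0,12,0,0,0.9],
  [0,12,0,0,0.9],
])

```text
t: 15.87
eef_pos: [0.5312, -0.199, 0.0382]
tool_rot: [0.0, 0.987, 0.162, 0.0]
contact_force: [-0.3, -0.7, -0.8]
gripper_width: 0.228
```

Request:
step_arm([
  [0,3,0,0,0.9],
  [0,6,0,0,0.9],
  [0,9,0,0,0.9],
  [0,12,0,0,0.9],
  [0,15,0,0,0.9],
  [0,18,0,0,0.9],
  [0,20,0,0,0.9],
  [0,20,0,0,0.9],
  [0,20,0,0,0.9],
])

```text
t: 16.62
eef_pos: [0.5374, -0.2171, 0.0382]
tool_rot: [-0.0, 0.987, 0.162, 0.0]
contact_force: [0.5, -0.3, -1.2]
gripper_width: 0.223
```

```bash
python3 - <<'E'
from g import *
c=cam('scene','s12.png');delta([.5217,-.1715,.037],18.7)
b=cv2.imread('pics/s12.png')[160:230,140:230]
cv2.imwrite('pics/c12.png',cv2.resize(b,(720,560),interpolation=cv2.INTER_CUBIC))
O=np.array([.5672,-.3060]);th=np.radians(-71.3);x=np.array([np.cos(th),np.sin(th)]);y=np.array([-x[1],x[0]])
T=bot.get_obs()['eef_pos'][:2]-O;print('tcp fix',T@x*1000,T@y*1000)
E
```

```text
tgt [ 521.7 -171.5   37. ] shift mm [ -0.31 -48.02   1.21] spin -0.0 | jaw now 18.7 q7 0.09 w 0.227 t 16.67 tcp [ 537.37 -216.9    38.2 ] F [-0.28  0.19 -1.88]
tcp fix -93.96422017426389 0.30933549715450614
```

View pics/c12.png

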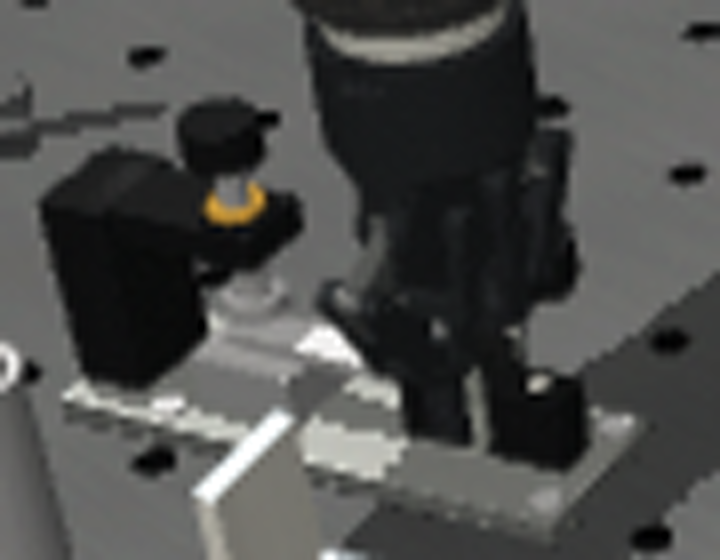

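Request:
step_arm([
  [0,2,0,0,0.9],
  [0,3,0,0,0.9],
  [0,3,0.8,0,0.9],
  [0,3,1.2,0,0.9],
  [0,3,1.2,0,0.9],
  [0,3,1.2,0,0.75],
  [0,3,1.2,0,0.65],
  [0,3,1.2,0,0.6],
  [0,3,1.2,0,0.6],
  [0,3,1.2,0,0.6],
  [0,3,1.2,0,0.6],
])

```text
t: 17.58
eef_pos: [0.5383, -0.2198, 0.037]
tool_rot: [-0.0, 0.987, 0.162, -0.0]
contact_force: [-0.2, 0.6, 0.9]
gripper_width: 0.396
```

```bash
python3 - <<'E'
from g import *
c=cam('wrist','w13.png');delta([.5217,-.1715,.037],18.7)
E
```

```text
tgt [ 521.7 -171.5   37. ] shift mm [ -0.31 -51.13  -0.01] spin -0.0 | jaw now 18.7 q7 0.09 w 0.401 t 17.63 tcp [ 538.36 -219.84   36.98] F [ 0.79 -0.06  0.16]
```

View pics/w13.png

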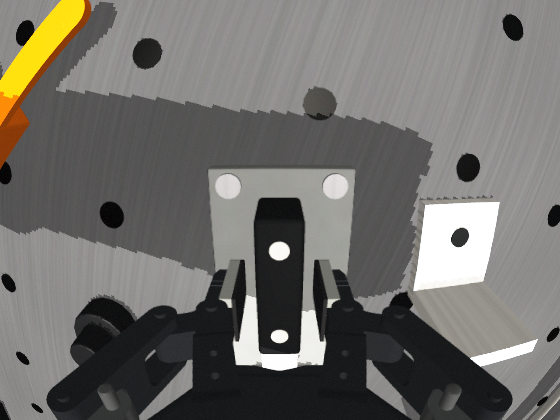

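Request:
step_arm([
  [0,0,-5,0,0.6],
  [0,0,-15,0,0.6],
  [0,0,-35,0,0.6],
  [0,0,-65,0,0.6],
  [0,0,-95,0,0.6],
  [0,0,-125,0,0.6],
  [0,0,-155,0,0.7],
  [0,0,-173,0,0.8],
  [0,0,-173,0,1],
  [0,0,-173,0,1],
  [0,0,-173,0,1],
])

```text
t: 18.55
eef_pos: [0.5377, -0.2199, 0.2097]
tool_rot: [0.0, 0.987, 0.162, -0.0]
contact_force: [-0.4, 0.3, -0.9]
gripper_width: 0.002
```

```bash
python3 - <<'E'
from g import *
c=cam('wrist','w14.png');b=cam('scene','s14.png');delta([.5672,-.306,.17],18.7)
np.savez('w14.npz',**{k:c[k] for k in ('frame','z_map','cx','cy','f','R','t')})
b=cv2.imread('pics/s14.png')[160:230,140:230]
cv2.imwrite('pics/c14.png',cv2.resize(b,(720,560),interpolation=cv2.INTER_CUBIC))
E
```

```text
tgt [ 567.2 -306.   170. ] shift mm [ 0.67 91.27 38.69] spin -0.0 | jaw now 18.7 q7 0.26 w -0.003 t 18.65 tcp [ 537.43 -219.78  208.82] F [-0.52  0.63 -0.29]
```

View pics/w14.png

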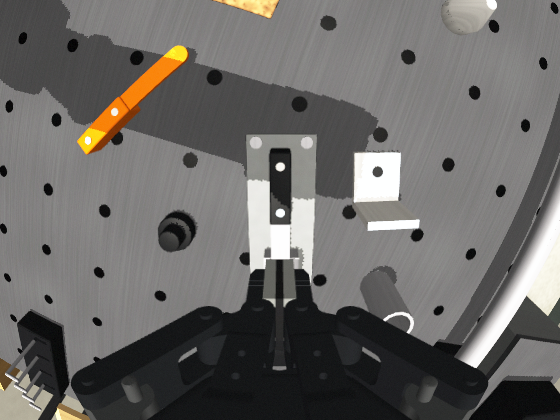

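View pics/c14.png

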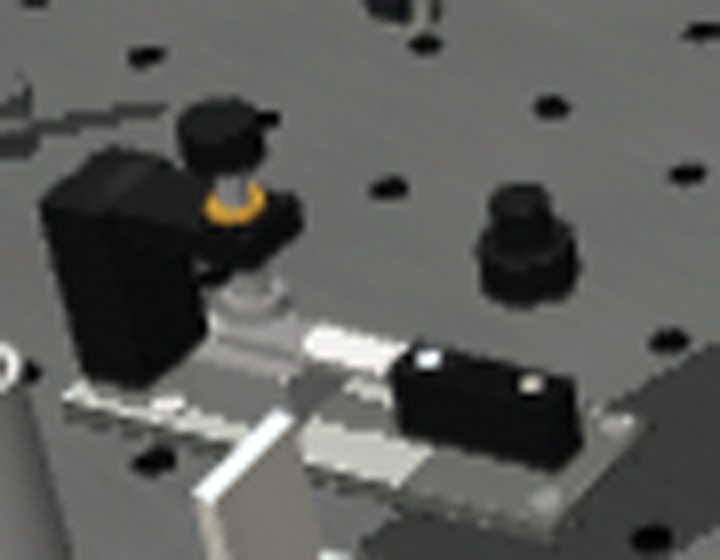

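```bash
python3 - <<'E'
from g import *
c=dict(np.load('w14.npz'))
O=np.array([.5672,-.3060]);th=np.radians(-71.3);x=np.array([np.cos(th),np.sin(th)]);y=np.array([-x[1],x[0]])
for n,u,v,z in (('rear',280,149,.042),('front',280.5,224,.042),('endL',248,135,.01),('endR',316,135,.01)):
    X=fish(c,u,v,z); d=X[:2]-O; print(n,X*1000,'fix',d@x*1000,d@y*1000)
b=cam('scene');P=cloud(b)
m=(P[...,2]>0.105)&(P[...,0]>.52)&(P[...,0]<.62)&(P[...,1]<-.26)&(P[...,1]>-.35)
v,u=np.nonzero(m); Q=P[m]; print(len(Q),np.percentile(Q[:,2],[50,75,90,98])*1000)
T=Q[Q[:,2]>.126]; print(len(T),T.mean(0)*1000,T.min(0)*1000,T.max(0)*1000)
E
```

```text
rear [ 523.26 -178.93   42.  ] fix -134.4498261192286 -0.8822761501721892
front [ 546.62 -246.46   42.  ] fix -62.99508722616005 -0.40793775278086575
endL [ 490.34 -179.72   10.  ] fix -144.25186487807287 -32.312772587359056
endR [ 553.82 -158.2    10.  ] fix -144.2921390288161 34.71076732000211
111 [129.23 131.23 546.91 566.25]
69 [ 568.69 -293.47  232.66] [ 531.16 -318.17  126.25] [ 586.27 -260.09  570.12]
```

Request:
step_arm([
  [0.7,20,0,0,1],
  [0.7,45,0,0,1],
  [0.7,70,5,0,1],
  [0.7,91,15,0,1],
  [0.7,91,25,0,1],
  [0.7,91,34,0,1],
  [0.7,91,34,0,1],
  [0.7,91,34,0,1],
])

```text
t: 19.37
eef_pos: [0.5676, -0.3041, 0.1751]
tool_rot: [-0.001, 0.987, 0.163, -0.001]
contact_force: [0.5, -0.1, -0.6]
gripper_width: 0.001
```

```bash
python3 - <<'E'
from g import *
c=cam('scene','s15.png');delta([.5672,-.306,.1535],18.7)
b=cv2.imread('pics/s15.png')[140:230,120:230]
cv2.imwrite('pics/c15.png',cv2.resize(b,(733,600),interpolation=cv2.INTER_CUBIC))
E
```

```text
tgt [ 567.2 -306.   153.5] shift mm [-1.45  1.33 22.41] spin 0.1 | jaw now 18.8 q7 0.35 w 0.001 t 19.42 tcp [ 568.15 -304.3   175.92] F [-0.15 -0.15  1.14]
```

View pics/c15.png

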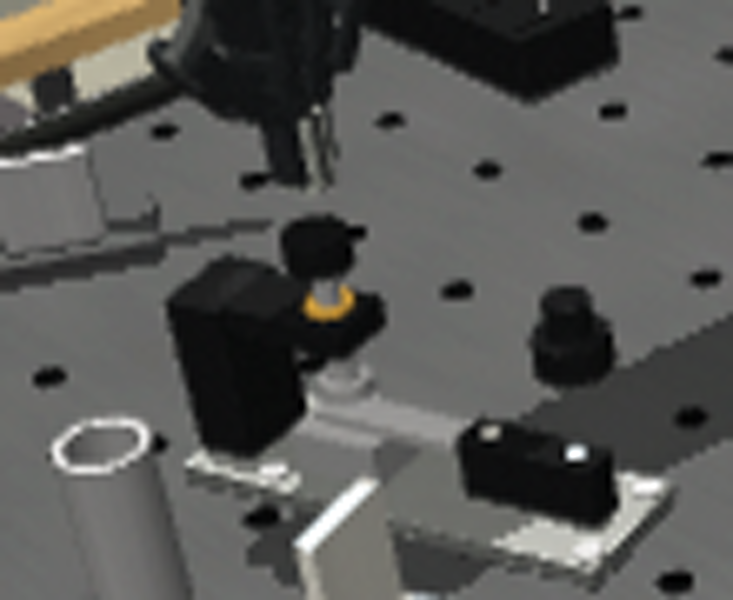

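The fingertips, at crop (305,180), stand over the knob at (318,235). Pressing down in small steps.

Request:
step_arm([
  [-1,1,8,0,1],
  [-1,1,15,0,1],
  [-1,1,19,0,1],
  [-1,1,21,0,1],
  [-1,1,23,0,1],
  [-1,1,24,0,1],
  [-1,1,24,0,1],
])

```text
t: 20.0
eef_pos: [0.5675, -0.3071, 0.152]
tool_rot: [0.0, 0.987, 0.162, 0.0]
contact_force: [-0.5, 0.7, 0.2]
gripper_width: -0.003
```

Request:
step_arm([
  [0,0,1,0,1],
  [0,0,2,0,1],
  [0,0,3,0,1],
  [0,0,4,0,1],
  [0,0,4,0,1],
])

```text
t: 20.42
eef_pos: [0.5677, -0.3071, 0.148]
tool_rot: [0.0, 0.987, 0.162, 0.0]
contact_force: [-1.0, 0.6, 3.2]
gripper_width: -0.002
```

Request:
step_arm([
  [0,0,1,0,1],
  [0,0,2,0,1],
  [0,0,3,0,1],
  [0,0,3,0,1],
])

```text
t: 20.75
eef_pos: [0.5677, -0.3072, 0.1449]
tool_rot: [0.0, 0.987, 0.162, 0.0]
contact_force: [0.5, 0.1, 1.4]
gripper_width: -0.001
```

Request:
step_arm([
  [0,0,0.5,0,1],
  [0,0,1,0,1],
  [0,0,1,0,1],
])

```text
t: 21.0
eef_pos: [0.5677, -0.3072, 0.144]
tool_rot: [0.0, 0.987, 0.162, 0.0]
contact_force: [1.1, 0.3, 3.0]
gripper_width: -0.003
```

Request:
step_arm([
  [0,0,0.5,0,1],
  [0,0,1,0,1],
  [0,0,1,0,1],
])

```text
t: 21.25
eef_pos: [0.5678, -0.3072, 0.1438]
tool_rot: [0.0, 0.987, 0.162, 0.0]
contact_force: [-1.6, -0.2, 7.9]
gripper_width: -0.001
```

Request:
step_arm([
  [0,0,0.5,0,1],
  [0,0,1,0,1],
  [0,0,1,0,1],
  [0,0,1,0,1],
  [0,0,1,0,1],
  [0,0,1,0,1],
  [0,0,1,0,1],
])

```text
t: 21.83
eef_pos: [0.5678, -0.3072, 0.1437]
tool_rot: [0.001, 0.987, 0.162, 0.0]
contact_force: [-4.3, 0.8, 13.8]
gripper_width: 0.006
```

Request:
step_arm([
  [0,0,0.5,0,1],
  [0,0,1,0,1],
  [0,0,1,0,1],
  [0,0,1,0,1],
  [0,0,1,0,1],
])

```text
t: 22.25
eef_pos: [0.5679, -0.3072, 0.1436]
tool_rot: [0.001, 0.987, 0.162, 0.0]
contact_force: [-6.6, 2.5, 20.7]
gripper_width: -0.001
```

```bash
python3 - <<'E'
from g import *
c=cam('scene','s16.png');delta([.5672,-.306,.1535],18.7)
b=cv2.imread('pics/s16.png')[140:230,120:230]
cv2.imwrite('pics/c16.png',cv2.resize(b,(733,600),interpolation=cv2.INTER_CUBIC))
E
```

```text
tgt [ 567.2 -306.   153.5] shift mm [-0.29 -1.31 -9.89] spin -0.0 | jaw now 18.7 q7 0.33 w 0.002 t 22.3 tcp [ 567.89 -307.16  143.61] F [-6.25  1.73 20.17]
```

View pics/c16.png

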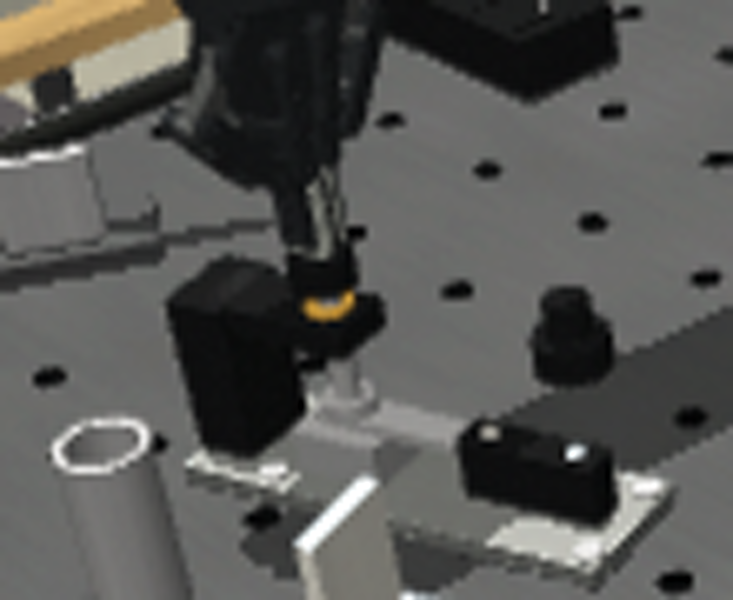

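The foot rests on the blade: the TCP height implies a gap of about 6.1 mm, and the 20 N press barely moves it. Retreating to regrip.

Request:
step_arm([
  [0,0,-5,0,1],
  [0,0,-20,0,1],
  [0,0,-45,0,1],
  [0,0,-68,0,1],
  [0,-20,-68,0,0.8],
  [0,-50,-68,0,0.6],
  [0,-80,-68,0,0.55],
  [0,-92,-68,0,0.55],
  [0,-92,-68,0,0.55],
  [0,-92,-68,0,0.55],
  [0,-92,-68,0,0.55],
])

```text
t: 23.22
eef_pos: [0.5383, -0.2217, 0.2091]
tool_rot: [0.0, 0.987, 0.161, 0.0]
contact_force: [1.1, 0.1, -0.7]
gripper_width: 0.45
```

```bash
python3 - <<'E'
from g import *
c=cam('wrist','w17.png');delta([.5383,-.2198,.037],18.7)
np.savez('w17.npz',**{k:c[k] for k in ('frame','z_map','cx','cy','f','R','t')})
E
```

```text
tgt [ 538.3 -219.8   37. ] shift mm [  0.68  -1.96 171.95] spin -0.2 | jaw now 18.5 q7 0.26 w 0.452 t 23.27 tcp [ 538.26 -221.79  208.95] F [ 0.13 -0.35 -0.02]
```

View pics/w17.png

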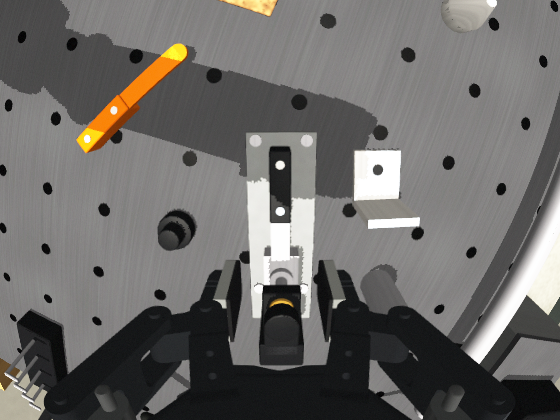

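The gauge, with its grip at (280,147)–(280,222), hasn't moved and lies straight under the foot. Descending to regrip.

Request:
step_arm([
  [0.6,-2,30,0,0.6],
  [0.6,-2,65,0,0.6],
  [0.6,-2,100,0,0.6],
  [0.6,-2,130,0,0.6],
  [0.6,-2,150,0,0.6],
  [0.6,-2,162,0,0.6],
  [0.6,-2,168,0,0.6],
  [0.6,-2,171,0,0.6],
  [0.6,-2,171,0,0.6],
  [0.6,-2,171,0,0.6],
])

```text
t: 24.1
eef_pos: [0.539, -0.2183, 0.0391]
tool_rot: [0.001, 0.987, 0.162, 0.001]
contact_force: [0.0, 0.4, 0.3]
gripper_width: 0.397
```

Request:
step_arm([
  [0,0,0,0,0.7],
  [0,0,0,0,0.8],
  [0,0,0,0,0.9],
  [0,0,0,0,0.9],
  [0,0,0,0,0.9],
  [0,0,0,0,0.9],
], newtons=50)

```text
t: 24.6
eef_pos: [0.5387, -0.2182, 0.0393]
tool_rot: [0.001, 0.987, 0.162, 0.001]
contact_force: [-1.3, 0.4, 5.7]
gripper_width: 0.22
```

Request:
step_arm([
  [0,-1,0,0,0.9],
  [0,-2,0,0,0.9],
  [0,-4,0,0,0.9],
  [0,-6,0,0,0.9],
  [0,-8,0,0,0.9],
  [0,-10,0,0,0.9],
  [0,-10,0,0,0.9],
])

```text
t: 25.18
eef_pos: [0.5363, -0.2109, 0.0393]
tool_rot: [0.002, 0.987, 0.161, 0.001]
contact_force: [2.0, -5.8, 3.7]
gripper_width: 0.222
```

Request:
step_arm([
  [0,-2,0,0,0.9],
  [0,-4,0,0,0.9],
  [0,-6,0,0,0.9],
  [0,-8,0,0,0.9],
  [0,-10,0,0,0.9],
])

```text
t: 25.6
eef_pos: [0.5332, -0.2015, 0.0393]
tool_rot: [0.002, 0.987, 0.161, 0.001]
contact_force: [2.0, -5.3, 4.6]
gripper_width: 0.223
```

Request:
step_arm([
  [0,-2,0,0,0.9],
  [0,-4,0,0,0.9],
  [0,-6,0,0,0.9],
  [0,-8,0,0,0.9],
  [0,-10,0,0,0.9],
])

```text
t: 26.02
eef_pos: [0.53, -0.1915, 0.0393]
tool_rot: [0.002, 0.987, 0.162, 0.001]
contact_force: [1.8, -5.0, 5.6]
gripper_width: 0.221
```

Request:
step_arm([
  [0,-2,0,0,0.9],
  [0,-4,0,0,0.9],
  [0,-6,0,0,0.9],
  [0,-9,0,0,0.9],
  [0,-12,0,0,0.9],
  [0,-16,0,0,0.9],
  [0,-22,0,0,0.9],
  [0,-28,0,0,0.9],
  [0,-32,0,0,0.9],
  [0,-32,0,0,0.9],
  [0,-32,0,0,0.9],
])

```text
t: 26.93
eef_pos: [0.5192, -0.1588, 0.0392]
tool_rot: [0.0, 0.987, 0.163, 0.001]
contact_force: [0.0, -0.7, 8.7]
gripper_width: 0.222
```

```bash
python3 - <<'E'
from g import *
c=cam('scene','s18.png');delta([.4568,.08,.10],-3.5)
b=cv2.imread('pics/s18.png')[140:240,110:250]
cv2.imwrite('pics/c18.png',cv2.resize(b,(784,560),interpolation=cv2.INTER_CUBIC))
E
```

```text
tgt [456.8  80.  100. ] shift mm [  17.59 -246.15  -61.06] spin 22.2 | jaw now 18.7 q7 -0.03 w 0.221 t 26.98 tcp [ 519.23 -158.82   39.23] F [-0.27 -0.42  8.82]
```

View pics/c18.png

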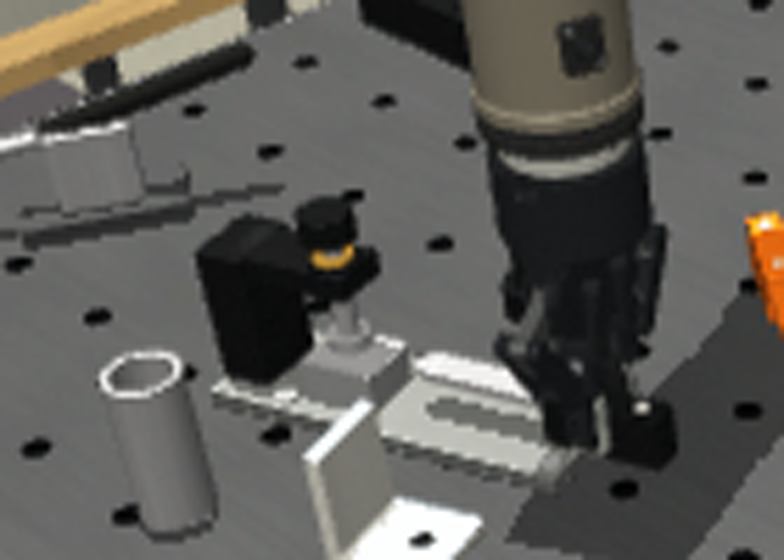

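```bash
python3 - <<'E'
from g import *
delta([.447,.081,.14],-3.5)
E
```

```text
tgt [447.  81. 140.] shift mm [   8.71 -250.19 -101.08] spin 22.2 | jaw now 18.7 q7 -0.03 w 0.221 t 26.98 tcp [ 519.23 -158.82   39.23] F [-0.27 -0.42  8.82]
```

Request:
step_arm([
  [0,0,-5,0,0.9],
  [0,0,-20,0,0.9],
  [0,0,-45,0,0.9],
  [0,-5,-75,0,0.9],
  [0,-20,-101,0,0.9],
  [1,-45,-101,2,0.9],
  [2,-75,-101,5,0.9],
  [3,-105,-101,8,0.9],
  [4,-135,-101,11,0.9],
  [5,-165,-101,14,0.9],
  [6,-195,-101,17,0.9],
  [7,-220,-101,20,0.9],
  [8,-240,-101,22,0.9],
  [8.7,-250,-101,22.2,0.9],
  [8.7,-250,-101,22.2,0.9],
  [8.7,-250,-101,22.2,0.9],
])

```text
t: 28.32
eef_pos: [0.4458, 0.0807, 0.1389]
tool_rot: [0.0, 1.0, -0.03, -0.0]
contact_force: [-0.5, -0.9, -0.6]
gripper_width: 0.221
```

```bash
python3 - <<'E'
from g import *
c=cam('wrist','w19.png');delta([.447,.081,.034],-3.5)
E
```

```text
tgt [447.  81.  34.] shift mm [  0.94  -1.28 104.81] spin -0.0 | jaw now -3.5 q7 -0.73 w 0.225 t 28.37 tcp [446.06  79.84 138.81] F [ 0.05 -0.47 -0.9 ]
```

View pics/w19.png

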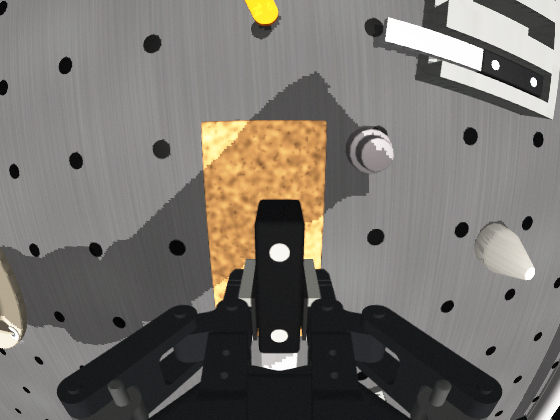

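Request:
step_arm([
  [0.5,-1,25,0,0.9],
  [0.5,-1,50,0,0.9],
  [0.5,-1,70,0,0.9],
  [0.5,-1,85,0,0.9],
  [0.5,-1,95,0,0.9],
  [0.5,-1,101,0,0.9],
  [0.5,-1,104,0,0.9],
  [0.5,-1,105,0,0.9],
  [0.5,-1,105,0,0.9],
  [0.5,-1,105,0,0.9],
])

```text
t: 29.2
eef_pos: [0.4475, 0.0815, 0.0346]
tool_rot: [-0.0, 1.0, -0.031, 0.001]
contact_force: [0.2, 0.9, -0.5]
gripper_width: 0.226
```

Request:
step_arm([
  [0,0,0.5,0,0.9],
  [0,0,1,0,0.9],
  [0,0,1,0,0.9],
])

```text
t: 29.45
eef_pos: [0.4473, 0.0815, 0.0334]
tool_rot: [-0.0, 1.0, -0.031, 0.0]
contact_force: [-0.3, -0.5, 0.3]
gripper_width: 0.224
```

Request:
step_arm([
  [0,0,0.5,0,0.9],
  [0,0,0.8,0,0.9],
  [0,0,0.8,0,0.9],
])

```text
t: 29.7
eef_pos: [0.4473, 0.0816, 0.0331]
tool_rot: [0.0, 1.0, -0.031, 0.001]
contact_force: [-2.8, -0.3, 12.7]
gripper_width: 0.228
```

Contact with the mat at 12.7 N. Releasing and rising.

Request:
step_arm([
  [0,0,-0.6,0,0.9],
  [0,0,-0.6,0,0.75],
  [0,0,-0.6,0,0.65],
  [0,0,-0.6,0,0.6],
  [0,0,-0.6,0,0.6],
  [0,0,-0.6,0,0.6],
  [0,0,-10,0,0.6],
  [0,0,-30,0,0.6],
  [0,0,-60,0,0.6],
  [0,0,-90,0,0.6],
  [0,0,-120,0,0.6],
  [0,0,-150,0,0.6],
  [0,0,-180,0,0.6],
  [0,0,-190,0,0.6],
  [0,0,-190,0,0.6],
])

```text
t: 30.95
eef_pos: [0.4484, 0.0819, 0.2251]
tool_rot: [-0.0, 1.0, -0.031, 0.003]
contact_force: [-0.5, -0.4, 0.1]
gripper_width: 0.401
```

Request:
step_arm([
  [25,-20,0,0,0.6],
  [50,-40,0,0,0.6],
  [80,-60,0,0,0.6],
  [110,-80,0,0,0.6],
  [140,-100,0,0,0.6],
  [170,-120,0,0,0.6],
  [200,-140,0,0,0.6],
  [200,-140,0,0,0.6],
  [200,-140,0,0,0.6],
  [200,-140,0,0,0.6],
])

```text
t: 31.78
eef_pos: [0.6539, 0.2087, 0.2202]
tool_rot: [0.001, 1.0, -0.03, -0.002]
contact_force: [0.3, -0.1, -0.1]
gripper_width: 0.402
```

```bash
python3 - <<'E'
from g import *
c=cam('wrist','w20.png');a=cam('top','t20.png');s=cam('scene','s20.png');delta([.447,.081,.034],-3.5)
b=cv2.imread('pics/t20.png')[120:250,195:445]
k=cv2.imread('pics/s20.png')[150:350,110:370]
cv2.imwrite('pics/c20.png',cv2.resize(b,(780,406),interpolation=cv2.INTER_CUBIC))
cv2.imwrite('pics/d20.png',cv2.resize(k,(780,600),interpolation=cv2.INTER_CUBIC))
E
```

```text
tgt [447.  81.  34.] shift mm [-198.92  139.25  188.21] spin -0.0 | jaw now -3.5 q7 -0.8 w 0.402 t 31.93 tcp [654.28 207.93 221.91] F [-0.61 -1.12 -0.1 ]
```

View pics/c20.png

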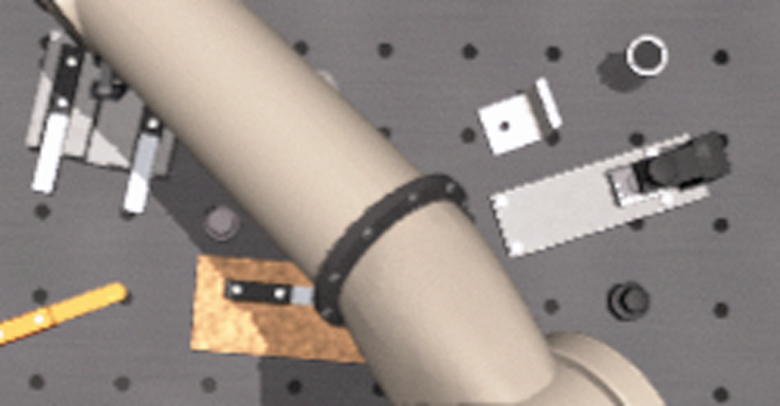

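View pics/d20.png

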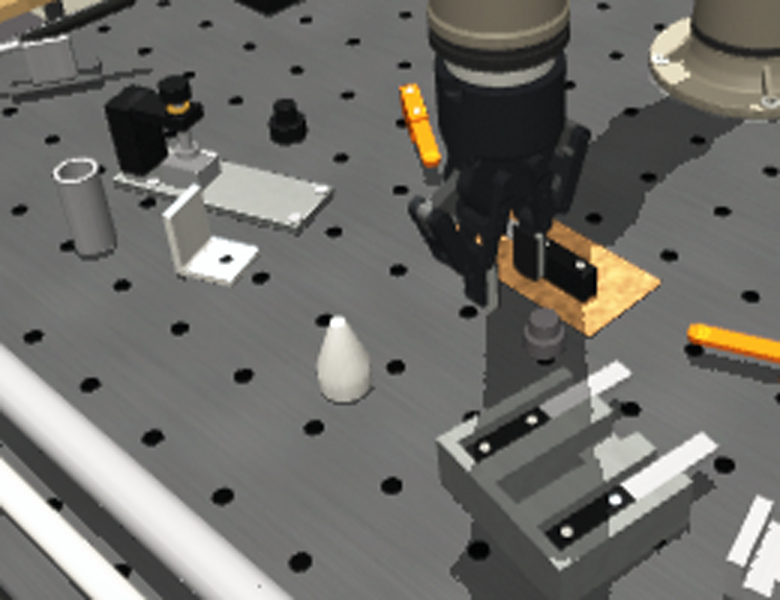

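The grip lies on the mat, but the arm hides the blade. I'll swing aside for one clear check.

Request:
step_arm([
  [-20,-40,0,0,0.6],
  [-45,-70,0,0,0.6],
  [-70,-100,0,0,0.6],
  [-90,-130,0,0,0.6],
  [-110,-160,0,0,0.6],
  [-130,-190,0,0,0.6],
  [-150,-220,0,0,0.6],
  [-170,-250,0,0,0.6],
  [-180,-280,0,0,0.6],
  [-180,-280,0,0,0.6],
  [-180,-280,0,0,0.6],
])

```text
t: 32.85
eef_pos: [0.4907, 0.5009, 0.2227]
tool_rot: [-0.0, 1.0, -0.029, -0.0]
contact_force: [-0.3, -0.6, -0.6]
gripper_width: 0.396
```

```bash
python3 - <<'E'
from m import *
a=cam('top','t21.png');s=cam('scene','s21.png')
b=cv2.imread('pics/t21.png')[120:250,195:445]
cv2.imwrite('pics/c21.png',cv2.resize(b,(780,406),interpolation=cv2.INTER_CUBIC))
k=cv2.imread('pics/s21.png')[150:230,130:230]
cv2.imwrite('pics/d21.png',cv2.resize(k,(700,560),interpolation=cv2.INTER_CUBIC))
E
```

```text
(no output)
```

View pics/c21.png

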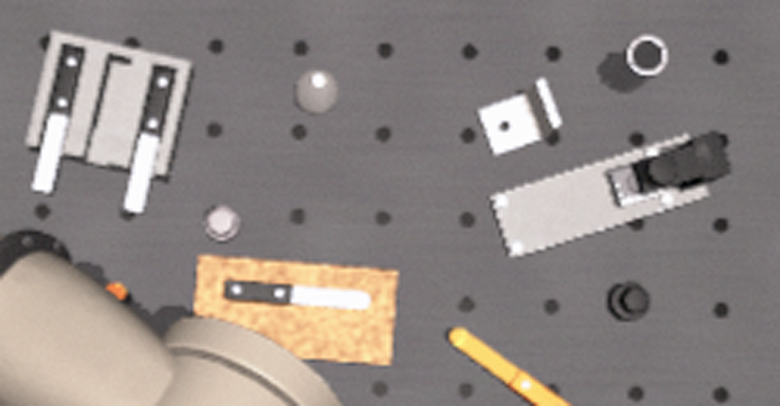

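View pics/d21.png

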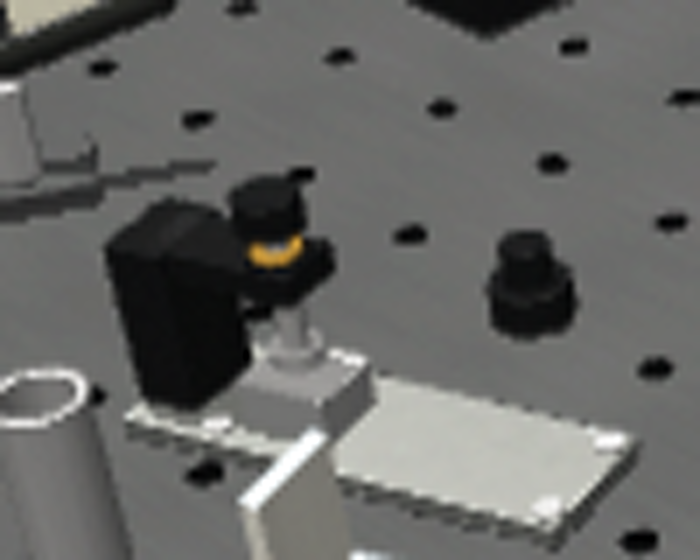

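```bash
python3 -c "
from station import bot
o=bot.get_obs();print(o['t'],abs(o['joint_vel']).max(),o['contact_force']);print(bot.hand_in())"
```

```text
32.95 0.021899274680571932 [ 0.04963852 -0.77712196 -0.02303378]
the job is handed in; nothing more can be done
None
```

The job is done and handed in at 33.0 s of the 72 s allowed; the hand-in gives no verdict. The round-ended gauge was the one in the middle pocket of the rack.

**What I did:**
1. Lifted the gauge out by its blade, set it on the mat and regripped it by the grip block.
2. Slid the blade under the foot until the tip was about 16 to 18 mm past the foot's axis, then let go.
3. Pressed the knob at about 20 N.
4. Regripped the gauge and drew it straight out against 5–6 N of drag.
5. Laid it grip-down on the mat.

**Last checks:**
- **Gap:** while I was pressing, the tool height put the gap at about 6.1 mm. I didn't measure the foot directly afterwards; the final picture only shows it standing low, just above the anvil.
- **Gauge:** the top view shows it lying wholly on the mat, the right way up.
- **Other things:** the two square-ended gauges are still in the rack. The bystanders in the final crops look untouched; I didn't check the caliper or the v-block at the end, but worked clear of both.
- **Arm:** it was standing clear with no contact force.

**Disagreement:** the knob height I read from the camera beforehand suggested a starting gap of about 15 mm. The first force on the knob came lower, at a gap of roughly 10.5 to 14.5 mm. I relied on force for the pressing, so this changed nothing.

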